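# Find and seat the rocking burner cap

## Robot

A 6-joint arm with a two-finger parallel gripper is mounted at the origin on a cart in front of the work surface, level with it; the furniture and walls round the work are solid. World frame = base frame: x ahead of the robot, y to its left, z up, the work surface at z = 0. Lengths are in m, angles in rad, forces in N, time in s.
With the tool pointing down it reaches from about 0.325 to 0.925 m from the base axis. Payload 3.1 kg.
Tool frame: the origin (TCP) lies on the centre line of the jaws, within the pads' length; the fingertips stand 25 mm ahead of it and the grasp point (between the pads) lies 6 mm ahead of it (bot.tip_extent is the z of the fingertips in the tool frame, in m); z points along the fingers, y is the direction in which the jaws open and shut (so a half turn about z gives the same grasp; the last joint's range is limited). The gripper opens to 85 mm and grips with 20 to 120 N. Pads are 22 mm wide; open, the fingers measure 114 mm over their backs; the gripper's body (76 mm by 85 mm) begins 54 mm behind the grasp point. The pads swing forward as they close: fully open they stand 13 mm farther back than shut.
Start: joints at [1.062, 0.217, 1.613, -0, 1.311, -0.112], TCP at [0.242, 0.576, 0.256] pointing down, gripper open.
Joint ranges: [-2.75, 2.75], [-0.78, 2.1], [0.31, 2.55], [-1.13, 4.27], [0.13, 2.63], [-2.58, 2.58]. Speed limits (rad/s): [2.79, 2.79, 3.14, 3.14, 3.14, 3.14].

## Interface

Orientations are given as a 3x3 rotation matrix whose columns are the frame's x, y, z axes.
In Python, from rig import bot gives the robot as it stands.
- The arm moves only by the shell command python3 -m crank 'ROWS'. ROWS is JSON, a list of rows, each an object of numbers: "wx", "wy", "wz": the turn, a rotation vector about the tool's x, y, z in degrees; "x", "y", "z": the shift along the tool's x, y, z in cm; "fingers": the opening, from 0 (shut) to 1 (fully open). In form: [{"wx": .., "wy": .., "wz": .., "x": .., "y": .., "z": .., "fingers": ..}, ...]. A call has exactly 8 rows; each row shifts and turns the pose as measured when the row begins, along the tool's axes as they then stand; what a row does not reach is not made up. A row lasts 1/10 s, in which the tool goes at most 50 mm and 8.59 degrees, less where a joint would pass 70% of its speed; a pose out of reach is approached as far as the arm can. A call is refused whole if a number of a shift passes 5 or a number of a turn 8.59, either way. A call with a gripper value outside its range is refused whole. The fingers move at their own pace and stop on an object; the grip force is fixed at half the most. Time passes only in rows, so rows that do not move let the fingers close, or fill a call up. It gives the time, the measured TCP pose, the force and the opening at its end, in the units of the state.
- bot.state(): the state, without advancing time (a new reading comes with each control period).
- bot.get_image(name): name is "side" or "top" or "wrist"; returns a dict with "img" (420x560x3 uint8, red, green, blue), "fx", "fy", "cx", "cy" (pixels), "R" (3x3) and "t" (3): a world point X has camera coordinates R X + t. Camera axes: x right, y down, z forward; pixel columns grow to the right and rows downward; lengths in m; the calibration is good to about 2 mm. A picture is of the moment at which its call begins. There is no depth.
- bot.close_job(): hands the job in, once; it reports no verdict.
Trained networks look in the newest picture that a camera, given by its name, has taken for a name from the list of things; names that differ only in an ending like _2 or _b are one class to them, and where a whole thing is asked for, a point or a joint stands for the part that bears it (a point fixed in the world has none). Each returns a list of dicts, best first, with "score" (0 to 1); they miss things now and then, are a little off and sometimes report something else, mostly with a low value. They report only what shows in the picture. A call takes as long as a camera call. They do not tell look-alikes from the thing itself.
- bot.silhouettes(camera, label): "region" (420x560 bool, what is visible of it) and "box" ([left, top, right, bottom] in pixels, round what is visible of it).
- bot.landmark_of(camera, label): "location" ([row, column] in pixels: a listed point, or the origin of a listed thing).
The state is a dict: "time_s": time; "joint_positions": joint angles; "qvel": joint speeds; "joint_efforts": joint torques, N m; "ee_pos": TCP position; "orientation": TCP orientation; "contact_force": force on the tool from outside, world axes, zero at the start; "ft_torque": the same for the moment, N m; "grip_width": opening from 0.0 (shut) to 1.0 (fully open).
Only numpy, scipy, OpenCV 4.12 (cv2) and the standard library are available. Lean on these libraries where they do the work, as an engineer would, in place of code of your own. Each camera call takes 0.05 s, during which the arm holds its last target.

## Task

The gas hob has been put back together after cleaning and one of its three burner caps is not seated: with the fingertips, press down firmly on each cap, one after the other from left to right as seen from the robot, to find the one that rocks, and leave it as it is until all three have been pressed. Then push the rocking cap sideways with the fingertips until it drops fully home in its burner, so that all three caps lie flat and seated. Do not pick any cap up, and leave the salt shaker, the call bell and the sauce bowls beside the hob where they stand.

Things in the scene. Friction and masses are not known exactly. Their poses are not given: they have to be found in the camera images.
- hob: table-top gas hob of brushed steel, 286 x 516 mm, its flat deck 70 mm above the worktop (a spill edge of 3 mm runs round it), three control knobs on its front. Fixed. Origin at the worktop under its centre; x points from its front (the knobs) to its back, y to its left, z up.
- burner_left: left one of three identical round cast burners in line across the hob, 165 mm apart, fixed. Origin on the burner's axis at deck level. A skirt of 94 mm diameter up to 10 mm above the deck, then an upright crown of 76 mm diameter that ends 24 mm above the deck in a flat rim round an open mouth, a hole of 56 mm diameter and 8 mm depth.
- burner_middle: the middle burner, as burner_left. A seated cap lies flat on the rim of its burner: its disc's underside 24 mm and its top centre 34.5 mm above the deck, its centre within 3 mm of the burner's axis.
- burner_right: the right burner, as burner_left.
- ring_a: flat dark trim ring, 124 mm outside, 2 mm thick, lying on the deck round one of the burners, always concentric with it. Fixed. Origin at its centre at deck level; its yaw means nothing. Which burner it lies round differs from start to start: see its position.
- ring_b: a second trim ring, as ring_a, round another burner
- ring_c: the third trim ring, as ring_a, round the remaining burner
- cap_a_top (a point): centre of the top of the loose black cap on the burner with ring_a; z points out of its top. The three caps are identical: a disc of 82 mm diameter with an upright edge 7 mm high, about 0.2 kg; under the disc a round collar of 50 mm diameter and 4 mm height, which drops into the burner's mouth with 3 mm play all round.
- cap_b_top (a point): the same point of the cap on the burner with ring_b. Any one cap may be the unseated one: it is shifted 6 to 10 mm to one side (any direction), where its collar stands on the rim; that side stands 4 to 6 mm high, the opposite side rests on the rim (tilt about 0.08 rad). Pressed on the high side it rocks to level, and falls back when released.
- cap_c_top (a point): the same point of the cap on the burner with ring_c. How an unseated cap is seated: pushed level at its edge, from its high side towards the burner's axis, it slides until its collar drops into the mouth. A seated cap does not rock wherever its disc is pressed.
- salt: salt shaker, 44 mm diameter, 90 mm tall, standing loose on the worktop to the right of the hob. Origin at the centre of its underside. A bystander.
- call_bell: round call bell, 74 mm diameter, 59 mm tall, standing loose on the worktop near the right front corner. Origin at the centre of its underside. A bystander.
- bowl: small black sauce bowl, 76 mm diameter, 30 mm tall, standing loose on the worktop to the left of the hob, the nearer of two such bowls. Origin at the centre of its underside. A bystander.
Things that resemble listed ones, but are neither listed nor needed, are in the scene too. Leave any blue look-alike of the part that bears cap_b_top alone.

How it is judged:
By the outcome, as a careful person would: the job done as asked, in the order asked, and still so for the second after the job is handed in, with the robot touching nothing.
It also fails if it takes over 54 s, if anything falls off the work surface, if the arm or the gripper's body presses on something with over 40 N, if the wrist force passes 120 N, or if a joint passes its speed limit or range.

## Working session

There is one attempt and no reset: what is moved stays moved. The work goes in short steps, Python scripts to look and compute and a shell command to move; the robot and the scene stay as the last step left them, time stands still between calls to the robot, and variables do not carry over. Pictures are saved under pics/ and viewed, and the job is handed in when it is done.

```bash
mkdir -p pics; ls; python3 - <<'E'
from rig import bot
import cv2
s=bot.state()
print({k:(v if not hasattr(v,'round') else v) for k,v in s.items()})
print(bot.tip_extent)
for n in ["side","top","wrist"]:
    d=bot.get_image(n); cv2.imwrite(f"pics/{n}0.png",d["img"][:,:,::-1])
    print(n,d["fx"],d["cx"],d["cy"],d["R"],d["t"])
    for l in ["hob","burner_left","burner_middle","burner_right","ring_a","cap_a_top","salt","call_bell","bowl"]:
        r=bot.landmark_of(n,l); print(l,[(round(float(a["score"]),2),[round(float(x)) for x in a["location"]]) for a in r[:5]])
E
```

```text
pics
{'time_s': 0.0, 'joint_positions': array([ 1.06179946e+00,  2.17781366e-01,  1.61495652e+00,  1.85986649e-05,
        1.31129402e+00, -1.12178553e-01]), 'qvel': array([ 0.00115914,  0.00058791,  0.00028503,  0.00047477, -0.00286988,
       -0.0008609 ]), 'joint_efforts': array([-1.18288375e-03, -3.96837902e+01, -3.03854799e+01, -2.07152584e-05,
        9.72706766e-03,  1.15604959e-05]), 'ee_pos': array([0.24114027, 0.57577669, 0.25493963]), 'orientation': array([[-9.22293310e-01,  3.86488809e-01, -1.20434589e-03],
       [ 3.86490576e-01,  9.22290916e-01, -2.12127303e-03],
       [ 2.90908988e-04, -2.42190426e-03, -9.99997025e-01]]), 'contact_force': array([-0.185244  , -0.11606031,  0.06359232]), 'ft_torque': array([-0.01332229, -0.00417354, -0.00875864]), 'grip_width': 1.0013590969557056}
0.025
side 526.2517761173139 280.66783970833677 208.4458267593019 [[ 0.80816131 -0.58895092 -0.00348085]
 [-0.46361325 -0.63250513 -0.6204837 ]
 [ 0.36323279  0.50306468 -0.78421162]] [-0.45004849  0.31310754  1.27744934]
hob [(0.94, [236, 268])]
burner_left [(0.55, [183, 246])]
burner_middle
[... 537 characters left out ...]
 [216, 233])]
burner_middle [(0.74, [222, 287])]
burner_right [(0.55, [226, 342]), (0.27, [225, 343])]
ring_a [(0.73, [226, 344]), (0.7, [222, 288]), (0.62, [216, 233])]
cap_a_top [(0.69, [219, 288])]
salt [(0.44, [237, 411])]
call_bell [(0.73, [265, 410]), (0.34, [227, 345])]
bowl [(0.88, [237, 160])]
wrist 343.5863811291846 286.11874090750916 202.23815041876762 [[ 3.86218497e-01  9.22407308e-01  1.72584605e-04]
 [ 8.80562066e-01 -3.68753299e-01  2.97710349e-01]
 [ 2.74673843e-01 -1.14829272e-01 -9.54656230e-01]] [-0.62520724 -0.03711827  0.38030933]
hob []
burner_left []
burner_middle []
burner_right []
ring_a []
cap_a_top []
salt []
call_bell [(0.48, [373, 221])]
bowl [(0.68, [375, 220])]
```

View pics/side0.png

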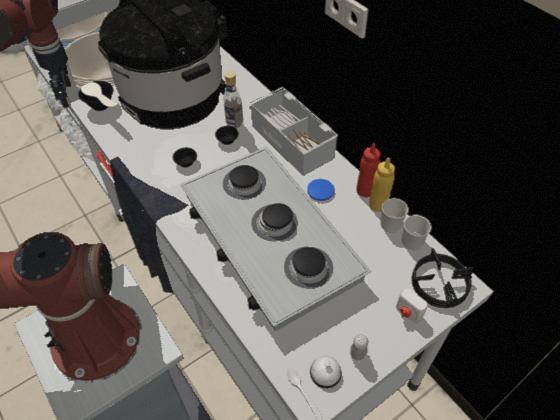

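View pics/top0.png

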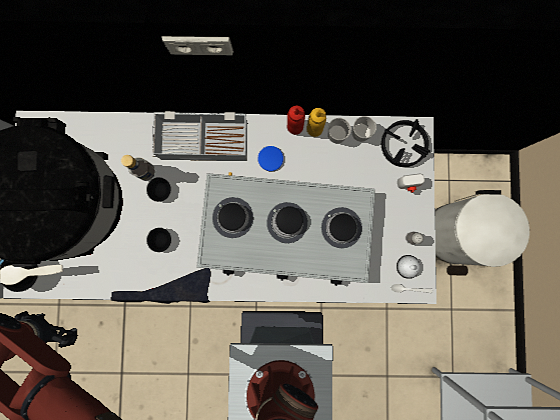

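View pics/wrist0.png

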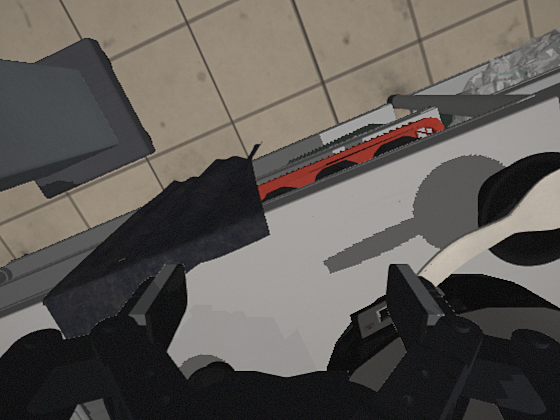

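The side and top views show three black caps on the hob: top at (row 216, col 233), (222, 289) and (228, 343). The look-alikes are the blue disc at (158, 271) and the two black bowls at (188, 158) and (239, 160). The ones I want are the three on the burners. Next I'll locate them and take a close crop.

```bash
cat > h.py <<'E'
from rig import bot
import numpy as np, cv2
def ray(d,px,z):
    r,c=px
    v=np.array([(c-d["cx"])/d["fx"],(r-d["cy"])/d["fy"],1.0]); R=np.array(d["R"]);t=np.array(d["t"])
    o=-R.T@t; w=R.T@v; return o+w*(z-o[2])/w[2]
def proj(d,X):
    c=np.array(d["R"])@np.array(X)+d["t"]; return np.array([d["cy"]+d["fy"]*c[1]/c[2], d["cx"]+d["fx"]*c[0]/c[2]])
E
python3 - <<'E'
from h import *
for n in ["top","side"]:
    d=bot.get_image(n)
    for l,z in [("ring_a",.071),("burner_left",.07),("burner_middle",.07),("burner_right",.07),("cap_a_top",.1045),("hob",0),("bowl",0),("call_bell",0),("salt",0)]:
        for a in bot.landmark_of(n,l): print(n,l,round(float(a["score"]),2),ray(d,a["location"],z)[:2].round(4))
    for l,z in [("cap_a_top",.1),("ring_a",.072),("hob",.07)]:
        for a in bot.silhouettes(n,l):
            m=a["region"].astype(np.uint8); ys,xs=np.nonzero(m)
            cs,_=cv2.findContours(m,cv2.RETR_EXTERNAL,cv2.CHAIN_APPROX_NONE); c=max(cs,key=len)
            P=np.array([ray(d,(p[0][1],p[0][0]),z)[:2] for p in c])
            (cc,r)=cv2.minEnclosingCircle(P.astype(np.float32)*1000)
            e=cv2.fitEllipse(P.astype(np.float32)*1000) if len(P)>5 else 0
            print(n,"sil",l,round(float(a["score"]),2),len(xs),np.round(cc,1),round(r,1),[np.round(q,1) for q in e], cv2.minAreaRect(P.astype(np.float32)*1000) if l=="hob" else "")
    im=d["img"]
    cr=im[185:265,195:385] if n=="top" else im[150:300,190:370]
    cv2.imwrite(f"pics/{n}crop.png",cv2.resize(cr,None,fx=4,fy=4,interpolation=cv2.INTER_CUBIC)[:,:,::-1])
E
```

```text
top ring_a 0.78 [0.537  0.1536]
top ring_a 0.62 [ 0.5191 -0.1828]
top ring_a 0.57 [ 0.5241 -0.0202]
top burner_left 0.67 [0.5438 0.1494]
top burner_right 0.45 [ 0.5064 -0.1754]
top cap_a_top 0.62 [ 0.5294 -0.017 ]
top hob 0.62 [ 0.5023 -0.0207]
top bowl 0.93 [0.4758 0.3856]
top call_bell 0.71 [ 0.3934 -0.3966]
top salt 0.66 [ 0.4874 -0.4047]
top salt 0.57 [0.5499 0.1704]
top sil cap_a_top 0.59 625 [528.8 -18.3] 41.9 [array([528.5, -18. ]), array([80.5, 81.4]), np.float64(150.5)] 
top sil ring_a 0.9 509 [ 510.7 -176. ] 61.7 [array([ 510.5, -175.9]), array([119.3, 121.4]), np.float64(39.7)] 
top sil ring_a 0.64 582 [536.3 152.8] 63.6 [array([536.6, 152.5]), array([121.8, 123.1]), np.float64(103.3)] 
top sil ring_a 0.63 434 [523.2 -13.1] 61.7 [array([523.4, -12.4]), array([118. , 120.3]), np.float64(46.3)] 
top sil hob 0.59 12615 [510.5 -10.9] 290.1 [array([508.1,  -9.9]), array([325. , 627.1]), np.float64(175.4)] ((506.468017578125, -9.129791259765625), (517.4859619140625, 307.25048828125), 85.36643981933594)
top sil hob 0.32 483 [523.3 -12.6] 62.3 [array([523.8, -12.2]), array([119.4,
[... 898 characters left out ...]
]), array([77.3, 81.3]), np.float64(106.7)] 
side sil ring_a 0.86 436 [522.7 -15.4] 62.1 [array([524.2, -14.4]), array([113.3, 115.9]), np.float64(133.7)] 
side sil ring_a 0.77 513 [ 509.7 -181.2] 62.7 [array([ 511.4, -178.9]), array([112.1, 116.9]), np.float64(135.2)] 
side sil ring_a 0.68 309 [534.5 147.6] 62.0 [array([536.8, 149.3]), array([111. , 115.4]), np.float64(4.5)] 
side sil ring_a 0.47 272 [ 509.4 -180.8] 45.4 [array([ 513.7, -175.9]), array([86.8, 93.3]), np.float64(141.3)] 
side sil hob 0.81 14315 [500.6 -20. ] 291.6 [array([503.4, -21.3]), array([332.6, 624.4]), np.float64(175.1)] ((496.9059143066406, -18.64654541015625), (527.3447265625, 310.2889709472656), 85.55684661865234)
```

View pics/topcrop.png

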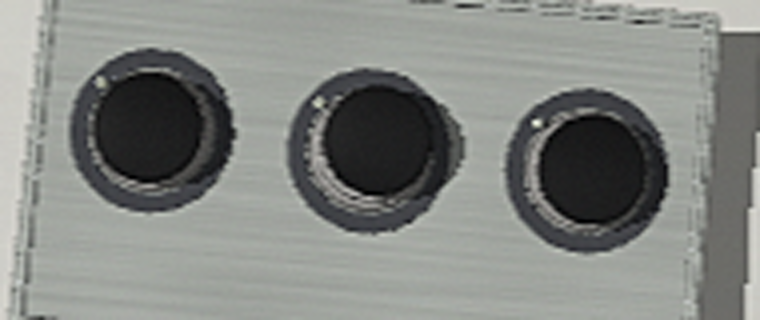

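View pics/sidecrop.png

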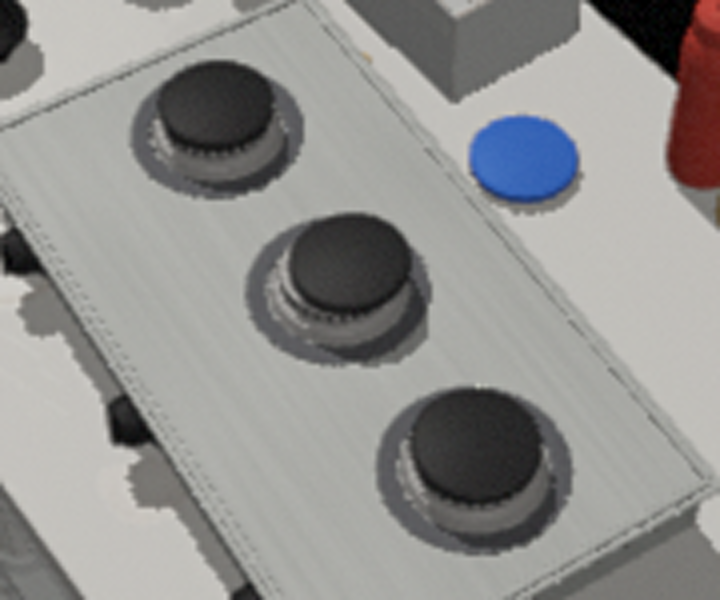

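The middle cap at top (219, 289) is visibly shifted relative to its ring, and the blue disc isn't on any burner. I'll measure each cap against its ring.

```bash
cat >> h.py <<'E'
B={"L":(.5366,.1510),"M":(.5237,-.0130),"R":(.5110,-.1772)}
def caps(d,thr=45):
    im=d["img"].max(axis=2); m=(im<thr).astype(np.uint8)
    n,lab,st,ce=cv2.connectedComponentsWithStats(m)
    for k,b in B.items():
        p=proj(d,(b[0],b[1],.1045)).round().astype(int); i=lab[p[0],p[1]]
        if i==0: print(k,"none");continue
        c=max(cv2.findContours((lab==i).astype(np.uint8),cv2.RETR_EXTERNAL,cv2.CHAIN_APPROX_NONE)[0],key=len)
        P=np.array([ray(d,(q[0][1],q[0][0]),.101)[:2] for q in c],np.float32)*1000
        e=cv2.fitEllipse(P); print(k,st[i][4],np.round(e[0],1),np.round(e[1],1),"off",np.round(np.array(e[0])-np.array(b)*1000,1))
E
python3 - <<'E'
from h import *
for n in ["top","side"]:
  for t in (35,45,55):
    d=bot.get_image(n); print(n,t); caps(d,t)
s=bot.state(); R=np.array(s["orientation"]); p=np.array(s["ee_pos"])
u=np.array([.69,-.72])
L=np.array([.5366+.018,.151-.018,.17])
print("to left", (R.T@(L-p)*100).round(2), R.round(3).tolist())
E
```

```text
top 35
L 510 [537. 150.] [76.3 79.2] off [ 0.4 -1. ]
M 527 [530.8 -23.8] [75.3 82.1] off [  7.1 -10.8]
R 562 [ 509.9 -178.2] [75.7 78.1] off [-1.1 -1. ]
top 45
L 585 [537.2 150.2] [76.7 79.7] off [ 0.6 -0.8]
M 679 [528.5 -25.4] [80.8 90.3] off [  4.8 -12.4]
R 665 [ 509.2 -183.5] [79.1 89.8] off [-1.8 -6.3]
top 55
L 599 [537.3 150.2] [77.8 80.6] off [ 0.7 -0.8]
M 709 [529.  -25.8] [81.1 93.3] off [  5.3 -12.8]
R 696 [ 508.7 -185.2] [79.  94.3] off [-2.3 -8. ]
side 35
L none
M none
R none
side 45
L none
M none
R none
side 55
L 395 [537.1 143.7] [74.2 79.2] off [ 0.5 -7.3]
M none
R 627 [ 511.4 -184.2] [71.  83.1] off [ 0.4 -7. ]
to left [-46.01 -28.8    8.63] [[-0.922, 0.386, 0.0], [0.386, 0.922, 0.0], [0.0, 0.0, -1.0]]
```

```bash
python3 -m crank '[{"x":-3.5,"y":-3,"fingers":0},{"x":-3.5,"y":-3,"fingers":0},{"x":-3.5,"y":-3,"fingers":0},{"x":-4,"y":-2.5,"z":0.5,"fingers":0},{"x":-4,"y":-2.5,"z":1,"fingers":0},{"x":-4,"y":-2.5,"z":1,"fingers":0},{"x":-4,"y":-2,"z":1,"fingers":0},{"x":-4,"y":-2,"z":1,"fingers":0}]'
```

```text
schema error: expected keys wx, wy, wz, x, y, z, fingers
```

```bash
cat >> h.py <<'E'
def go(X):
    s=bot.state(); R=np.array(s["orientation"]); p=np.array(s["ee_pos"])
    print("t",round(float(s["time_s"]),2),"p",p.round(4),"F",np.round(s["contact_force"],1),"move cm",(R.T@(np.array(X)-p)*100).round(2)); return R
E
python3 - <<'E'
from h import *
print(go([.5546,.133,.15]).round(3).tolist())
E
```

```text
t 3.1 p [0.2415 0.5765 0.2563] F [ 1.   0.1 -0.2] move cm [-46.01 -28.8   10.63]
[[-0.922, 0.386, 0.0], [0.386, 0.922, 0.0], [0.0, 0.0, -1.0]]
```

```bash
python3 -m crank '[{"wx":0,"wy":0,"wz":0,"x":-3.5,"y":-3,"z":0,"fingers":0},{"wx":0,"wy":0,"wz":0,"x":-3.5,"y":-3,"z":0,"fingers":0},{"wx":0,"wy":0,"wz":0,"x":-3.5,"y":-3,"z":0,"fingers":0},{"wx":0,"wy":0,"wz":0,"x":-4,"y":-2.5,"z":0.5,"fingers":0},{"wx":0,"wy":0,"wz":0,"x":-4,"y":-2.5,"z":1,"fingers":0},{"wx":0,"wy":0,"wz":0,"x":-4,"y":-2.5,"z":1,"fingers":0},{"wx":0,"wy":0,"wz":0,"x":-4,"y":-2,"z":1,"fingers":0},{"wx":0,"wy":0,"wz":0,"x":-4,"y":-2,"z":1,"fingers":0}]'; python3 - <<'E'
from h import *
print(go([.5546,.133,.15]).round(3).tolist())
E
```

```text
time_s: 3.9
ee_pos: [0.4494, 0.2663, 0.213]
orientation: [[-0.927, 0.375, 0.008], [0.375, 0.927, 0.008], [-0.004, 0.011, -1.0]]
contact_force: [1.3, 0.7, 0.1]
grip_width: 0.001
t 3.9 p [0.4494 0.2663 0.213 ] F [1.3 0.7 0.1] move cm [-14.73  -8.48   6.27]
[[-0.927, 0.375, 0.008], [0.375, 0.927, 0.008], [-0.004, 0.011, -1.0]]
```

```bash
python3 -m crank '[{"wx":0,"wy":0,"wz":0,"x":-3,"y":-1.7,"z":1,"fingers":0},{"wx":0,"wy":0,"wz":0,"x":-3,"y":-1.7,"z":1,"fingers":0},{"wx":0,"wy":0,"wz":0,"x":-3,"y":-1.7,"z":1,"fingers":0},{"wx":0,"wy":0,"wz":0,"x":-3,"y":-1.7,"z":1,"fingers":0},{"wx":0,"wy":0,"wz":0,"x":-2,"y":-1.2,"z":1,"fingers":0},{"wx":0,"wy":0,"wz":0,"x":-1,"y":-0.6,"z":1,"fingers":0},{"wx":0,"wy":0,"wz":0,"x":0,"y":0,"z":0,"fingers":0},{"wx":0,"wy":0,"wz":0,"x":0,"y":0,"z":0,"fingers":0}]'; python3 - <<'E'
from h import *
print(go([.5546,.133,.1295]).round(3).tolist())
d=bot.get_image("wrist"); cv2.imwrite("pics/w1.png",d["img"][:,:,::-1])
E
```

```text
time_s: 4.7
ee_pos: [0.5636, 0.1196, 0.1507]
orientation: [[-0.923, 0.383, 0.011], [0.384, 0.923, 0.009], [-0.006, 0.012, -1.0]]
contact_force: [0.3, 0.1, -0.0]
grip_width: -0.004
t 4.7 p [0.5636 0.1196 0.1507] F [ 0.3  0.1 -0. ] move cm [1.36 0.86 2.12]
[[-0.923, 0.383, 0.011], [0.384, 0.923, 0.009], [-0.006, 0.012, -1.0]]
```

View pics/w1.png

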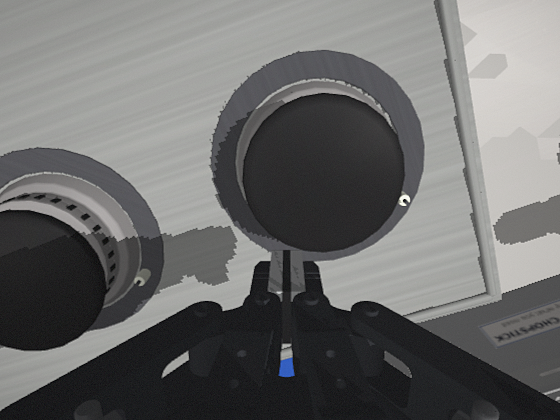

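The wrist view shows the left cap at (325, 172) with the fingertips at (285, 258), just short of it. I'll shift onto its disc and go down.

```bash
python3 -m crank '[{"wx":0,"wy":0,"wz":0,"x":0.7,"y":0.4,"z":0.3,"fingers":0},{"wx":0,"wy":0,"wz":0,"x":0.6,"y":0.4,"z":0.4,"fingers":0},{"wx":0,"wy":0,"wz":0,"x":0,"y":0,"z":0.5,"fingers":0},{"wx":0,"wy":0,"wz":0,"x":0,"y":0,"z":0.3,"fingers":0},{"wx":0,"wy":0,"wz":0,"x":0,"y":0,"z":0.2,"fingers":0},{"wx":0,"wy":0,"wz":0,"x":0,"y":0,"z":0.2,"fingers":0},{"wx":0,"wy":0,"wz":0,"x":0,"y":0,"z":0.1,"fingers":0},{"wx":0,"wy":0,"wz":0,"x":0,"y":0,"z":0.1,"fingers":0}]'; python3 -c "
from h import *
go([.5546,.133,.1295])"
```

```text
time_s: 5.55
ee_pos: [0.5522, 0.1379, 0.1297]
orientation: [[-0.926, 0.377, 0.012], [0.377, 0.926, 0.01], [-0.008, 0.014, -1.0]]
contact_force: [0.7, 0.1, 0.3]
grip_width: 0.002
t 5.55 p [0.5522 0.1379 0.1297] F [0.7 0.1 0.3] move cm [-0.4  -0.36  0.01]
```

```bash
python3 -m crank '[{"wx":0,"wy":0,"wz":0,"x":0,"y":0,"z":0.1,"fingers":0},{"wx":0,"wy":0,"wz":0,"x":0,"y":0,"z":0.1,"fingers":0},{"wx":0,"wy":0,"wz":0,"x":0,"y":0,"z":0.15,"fingers":0},{"wx":0,"wy":0,"wz":0,"x":0,"y":0,"z":0.15,"fingers":0},{"wx":0,"wy":0,"wz":0,"x":0,"y":0,"z":0.15,"fingers":0},{"wx":0,"wy":0,"wz":0,"x":0,"y":0,"z":0.15,"fingers":0},{"wx":0,"wy":0,"wz":0,"x":0,"y":0,"z":0.15,"fingers":0},{"wx":0,"wy":0,"wz":0,"x":0,"y":0,"z":0.15,"fingers":0}]'
```

```text
time_s: 6.35
ee_pos: [0.5527, 0.1376, 0.1281]
orientation: [[-0.926, 0.378, 0.007], [0.378, 0.926, 0.01], [-0.003, 0.012, -1.0]]
contact_force: [-4.4, -0.1, 7.9]
grip_width: -0.0
```

```bash
python3 -m crank '[{"wx":0,"wy":0,"wz":0,"x":0,"y":0,"z":0.25,"fingers":0},{"wx":0,"wy":0,"wz":0,"x":0,"y":0,"z":0.35,"fingers":0},{"wx":0,"wy":0,"wz":0,"x":0,"y":0,"z":0.4,"fingers":0},{"wx":0,"wy":0,"wz":0,"x":0,"y":0,"z":0.4,"fingers":0},{"wx":0,"wy":0,"wz":0,"x":0,"y":0,"z":0.4,"fingers":0},{"wx":0,"wy":0,"wz":0,"x":0,"y":0,"z":0.4,"fingers":0},{"wx":0,"wy":0,"wz":0,"x":0,"y":0,"z":0.4,"fingers":0},{"wx":0,"wy":0,"wz":0,"x":0,"y":0,"z":0.4,"fingers":0}]'
```

```text
time_s: 7.15
ee_pos: [0.5531, 0.1377, 0.128]
orientation: [[-0.926, 0.377, -0.006], [0.377, 0.926, 0.007], [0.008, 0.004, -1.0]]
contact_force: [-8.7, -2.2, 19.1]
grip_width: -0.003
```

```bash
python3 -m crank '[{"wx":0,"wy":0,"wz":0,"x":0,"y":0,"z":-1,"fingers":0},{"wx":0,"wy":0,"wz":0,"x":0,"y":0,"z":-1,"fingers":0},{"wx":0,"wy":0,"wz":0,"x":0,"y":0,"z":-1.5,"fingers":0},{"wx":0,"wy":0,"wz":0,"x":-1.5,"y":-3,"z":0,"fingers":0},{"wx":0,"wy":0,"wz":0,"x":-1.5,"y":-3.5,"z":0,"fingers":0},{"wx":0,"wy":0,"wz":0,"x":-1.5,"y":-3.5,"z":0,"fingers":0},{"wx":0,"wy":0,"wz":0,"x":-1.5,"y":-3.5,"z":0,"fingers":0},{"wx":0,"wy":0,"wz":0,"x":0,"y":0,"z":0,"fingers":0}]'; python3 -c "
from h import *
d=bot.get_image('wrist'); cv2.imwrite('pics/w2.png',d['img'][:,:,::-1])
go([.545,-.0335,.142])"
```

```text
time_s: 7.95
ee_pos: [0.5626, -0.0141, 0.171]
orientation: [[-0.928, 0.373, 0.006], [0.373, 0.928, 0.007], [-0.003, 0.008, -1.0]]
contact_force: [0.7, 0.0, 0.2]
grip_width: 0.001
t 8.0 p [ 0.5625 -0.0123  0.171 ] F [-0.1  0.7  1.1] move cm [ 0.84 -2.65  2.87]
```

View pics/w2.png

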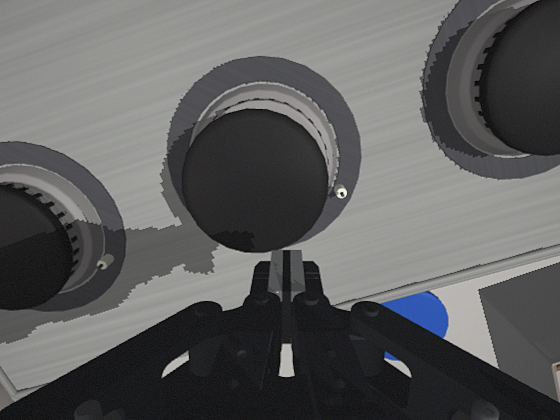

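The wrist view shows the middle cap at (255, 180), sitting low inside its ring whose centre is about (265, 152). That agrees with a shift away from the robot and to the right. Next I'll go over its high side and press.

```bash
python3 -m crank '[{"wx":0,"wy":0,"wz":0,"x":0.3,"y":-0.9,"z":0.5,"fingers":0},{"wx":0,"wy":0,"wz":0,"x":0.3,"y":-0.9,"z":0.7,"fingers":0},{"wx":0,"wy":0,"wz":0,"x":0.2,"y":-0.8,"z":0.7,"fingers":0},{"wx":0,"wy":0,"wz":0,"x":0,"y":0,"z":0.6,"fingers":0},{"wx":0,"wy":0,"wz":0,"x":0,"y":0,"z":0.3,"fingers":0},{"wx":0,"wy":0,"wz":0,"x":0,"y":0,"z":0.2,"fingers":0},{"wx":0,"wy":0,"wz":0,"x":0,"y":0,"z":0,"fingers":0},{"wx":0,"wy":0,"wz":0,"x":0,"y":0,"z":0,"fingers":0}]'; python3 -c "
from h import *
d=bot.get_image('wrist'); cv2.imwrite('pics/w3.png',d['img'][:,:,::-1])
go([.545,-.0335,.134])"
```

```text
time_s: 8.8
ee_pos: [0.5429, -0.0305, 0.1372]
orientation: [[-0.93, 0.368, 0.003], [0.368, 0.93, 0.01], [0.001, 0.011, -1.0]]
contact_force: [-0.2, 0.4, 0.2]
grip_width: 0.003
t 8.85 p [ 0.5429 -0.0305  0.1372] F [-0.7 -0.1 -0.4] move cm [-0.31 -0.2   0.32]
```

View pics/w3.png

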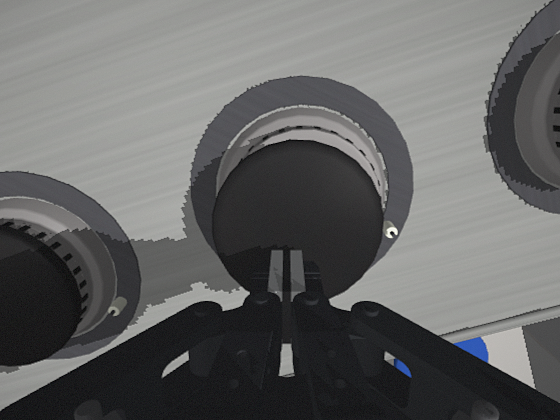

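The tips at (285, 255) are over the far part of the middle cap. Pressing now.

```bash
python3 -m crank '[{"wx":0,"wy":0,"wz":0,"x":-0.3,"y":-0.2,"z":0.1,"fingers":0},{"wx":0,"wy":0,"wz":0,"x":0,"y":0,"z":0.15,"fingers":0},{"wx":0,"wy":0,"wz":0,"x":0,"y":0,"z":0.15,"fingers":0},{"wx":0,"wy":0,"wz":0,"x":0,"y":0,"z":0.15,"fingers":0},{"wx":0,"wy":0,"wz":0,"x":0,"y":0,"z":0.15,"fingers":0},{"wx":0,"wy":0,"wz":0,"x":0,"y":0,"z":0.15,"fingers":0},{"wx":0,"wy":0,"wz":0,"x":0,"y":0,"z":0.15,"fingers":0},{"wx":0,"wy":0,"wz":0,"x":0,"y":0,"z":0.15,"fingers":0}]'; python3 -c "
from h import *
go([.545,-.0335,.134])"
```

```text
time_s: 9.65
ee_pos: [0.5472, -0.0344, 0.132]
orientation: [[-0.93, 0.367, 0.004], [0.367, 0.93, 0.009], [-0.001, 0.01, -1.0]]
contact_force: [-3.2, -0.0, 8.4]
grip_width: -0.001
t 9.65 p [ 0.5472 -0.0344  0.132 ] F [-3.2 -0.   8.4] move cm [ 0.24  0.01 -0.2 ]
```

```bash
python3 -m crank '[{"wx":0,"wy":0,"wz":0,"x":0.1,"y":0,"z":0.25,"fingers":0},{"wx":0,"wy":0,"wz":0,"x":0.1,"y":0,"z":0.3,"fingers":0},{"wx":0,"wy":0,"wz":0,"x":0.1,"y":0,"z":0.35,"fingers":0},{"wx":0,"wy":0,"wz":0,"x":0.1,"y":0,"z":0.35,"fingers":0},{"wx":0,"wy":0,"wz":0,"x":0.1,"y":0,"z":0.35,"fingers":0},{"wx":0,"wy":0,"wz":0,"x":0.1,"y":0,"z":0.35,"fingers":0},{"wx":0,"wy":0,"wz":0,"x":0.1,"y":0,"z":0.35,"fingers":0},{"wx":0,"wy":0,"wz":0,"x":0.1,"y":0,"z":0.35,"fingers":0}]'; python3 -c "
from h import *
d=bot.get_image('wrist'); cv2.imwrite('pics/w4.png',d['img'][:,:,::-1])
go([.545,-.0335,.134])"
```

```text
time_s: 10.45
ee_pos: [0.5471, -0.0343, 0.132]
orientation: [[-0.931, 0.365, 0.012], [0.365, 0.931, 0.003], [-0.01, 0.007, -1.0]]
contact_force: [-5.7, -0.1, 15.6]
grip_width: 0.0
t 10.5 p [ 0.5471 -0.0343  0.1319] F [-6.6 -0.4 16.7] move cm [ 0.22 -0.   -0.21]
```

View pics/w4.png

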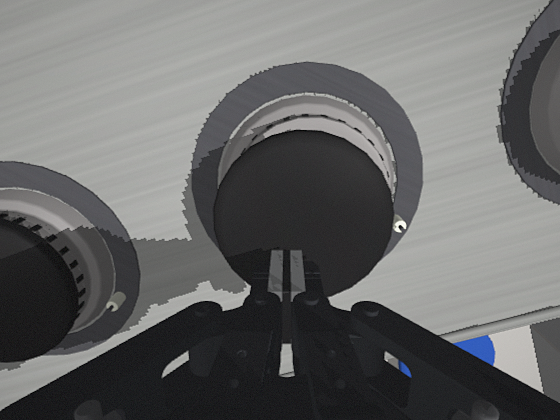

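The middle cap stopped 4 mm higher than the left one under the same press, and the image shows it now level. I'll lift off and go to the right cap.

```bash
python3 -m crank '[{"wx":0,"wy":0,"wz":0,"x":0,"y":0,"z":-0.7,"fingers":0},{"wx":0,"wy":0,"wz":0,"x":0,"y":0,"z":-1,"fingers":0},{"wx":0,"wy":0,"wz":0,"x":0,"y":0,"z":-1,"fingers":0},{"wx":0,"wy":0,"wz":0,"x":-0.5,"y":-3,"z":-0.5,"fingers":0},{"wx":0,"wy":0,"wz":0,"x":-1,"y":-3.5,"z":0,"fingers":0},{"wx":0,"wy":0,"wz":0,"x":-1,"y":-3.5,"z":0,"fingers":0},{"wx":0,"wy":0,"wz":0,"x":-1,"y":-3.5,"z":0,"fingers":0},{"wx":0,"wy":0,"wz":0,"x":0,"y":0,"z":0,"fingers":0}]'; python3 -c "
from h import *
d=bot.get_image('wrist'); cv2.imwrite('pics/w5.png',d['img'][:,:,::-1])
d=bot.get_image('side'); cv2.imwrite('pics/s5.png',cv2.resize(d['img'][150:300,190:370],None,fx=4,fy=4)[:,:,::-1])
go([.5245,-.1895,.14])"
```

```text
time_s: 11.3
ee_pos: [0.5314, -0.1761, 0.1689]
orientation: [[-0.932, 0.361, 0.017], [0.361, 0.933, 0.002], [-0.016, 0.008, -1.0]]
contact_force: [0.4, 1.0, 0.7]
grip_width: 0.001
t 11.4 p [ 0.5313 -0.1728  0.1684] F [-0.4 -1.4 -0.2] move cm [ 0.07 -1.83  2.82]
```

View pics/w5.png

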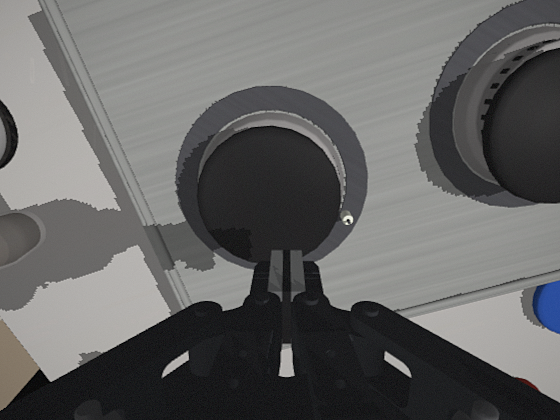

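View pics/s5.png

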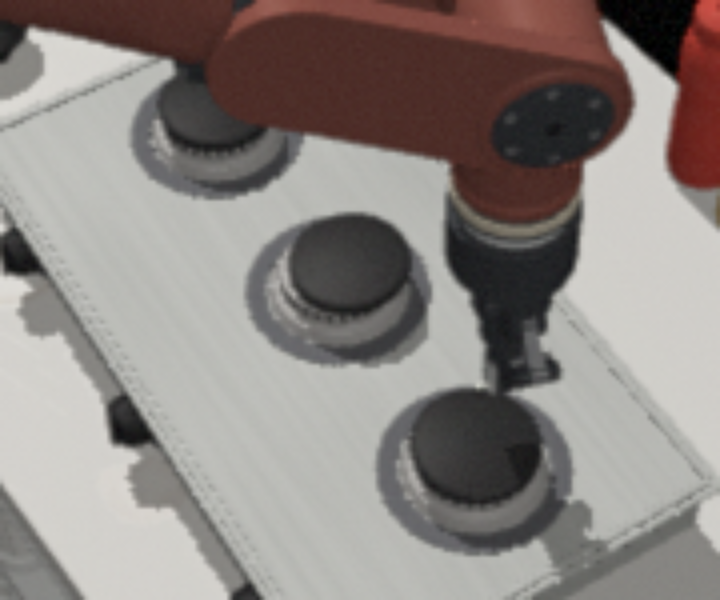

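The side view shows the middle cap unchanged at (348, 262) in the crop, back in its tilted rest. In the wrist view the right cap at (270, 195) sits centrally. Going down on it now.

```bash
python3 -m crank '[{"wx":0,"wy":0,"wz":0,"x":0,"y":-0.7,"z":0.7,"fingers":0},{"wx":0,"wy":0,"wz":0,"x":0,"y":-0.7,"z":0.8,"fingers":0},{"wx":0,"wy":0,"wz":0,"x":0,"y":-0.2,"z":0.8,"fingers":0},{"wx":0,"wy":0,"wz":0,"x":0,"y":0,"z":0.7,"fingers":0},{"wx":0,"wy":0,"wz":0,"x":0,"y":0,"z":0.4,"fingers":0},{"wx":0,"wy":0,"wz":0,"x":0,"y":0,"z":0.2,"fingers":0},{"wx":0,"wy":0,"wz":0,"x":0,"y":0,"z":0.15,"fingers":0},{"wx":0,"wy":0,"wz":0,"x":0,"y":0,"z":0.15,"fingers":0}]'
```

```text
time_s: 12.2
ee_pos: [0.5251, -0.1841, 0.1281]
orientation: [[-0.936, 0.353, 0.011], [0.353, 0.936, 0.007], [-0.007, 0.01, -1.0]]
contact_force: [-6.0, 1.6, 7.6]
grip_width: 0.003
```

```bash
python3 -m crank '[{"wx":0,"wy":0,"wz":0,"x":0.1,"y":0,"z":0.25,"fingers":0},{"wx":0,"wy":0,"wz":0,"x":0.1,"y":0,"z":0.35,"fingers":0},{"wx":0,"wy":0,"wz":0,"x":0.1,"y":0,"z":0.4,"fingers":0},{"wx":0,"wy":0,"wz":0,"x":0.1,"y":0,"z":0.4,"fingers":0},{"wx":0,"wy":0,"wz":0,"x":0.1,"y":0,"z":0.4,"fingers":0},{"wx":0,"wy":0,"wz":0,"x":0.1,"y":0,"z":0.4,"fingers":0},{"wx":0,"wy":0,"wz":0,"x":0.1,"y":0,"z":0.4,"fingers":0},{"wx":0,"wy":0,"wz":0,"x":0.1,"y":0,"z":0.4,"fingers":0}]'
```

```text
time_s: 13.0
ee_pos: [0.5251, -0.184, 0.128]
orientation: [[-0.937, 0.348, 0.014], [0.348, 0.938, 0.001], [-0.013, 0.006, -1.0]]
contact_force: [-6.6, 2.2, 17.8]
grip_width: -0.002
```

The right cap is firm at the same height as the left (TCP z 0.128), so the middle one (0.132) is the rocker. All three have been pressed. Now I'll lift, turn and go behind the middle cap's high side.

```bash
python3 -m crank '[{"wx":0,"wy":0,"wz":0,"x":0,"y":0,"z":-1,"fingers":0},{"wx":0,"wy":0,"wz":0,"x":0,"y":0,"z":-1.5,"fingers":0},{"wx":0,"wy":0,"wz":0,"x":0,"y":0,"z":-1.5,"fingers":0},{"wx":0,"wy":0,"wz":5,"x":0,"y":3,"z":0,"fingers":0},{"wx":0,"wy":0,"wz":6,"x":0.5,"y":3.5,"z":0,"fingers":0},{"wx":0,"wy":0,"wz":6,"x":0.5,"y":3.5,"z":0,"fingers":0},{"wx":0,"wy":0,"wz":6,"x":0.5,"y":2,"z":0,"fingers":0},{"wx":0,"wy":0,"wz":0,"x":0,"y":0,"z":0,"fingers":0}]'; python3 -c "
from h import *
d=bot.get_image('wrist'); cv2.imwrite('pics/w6.png',d['img'][:,:,::-1])
import pickle; pickle.dump(d,open('w6.pkl','wb'))
print(go([.5755,-.0625,.15]).round(3).tolist())"
```

```text
time_s: 13.8
ee_pos: [0.573, -0.0682, 0.1772]
orientation: [[-0.715, 0.699, 0.025], [0.699, 0.715, -0.003], [-0.019, 0.015, -1.0]]
contact_force: [0.4, -0.5, 0.4]
grip_width: 0.005
t 13.85 p [ 0.5726 -0.0692  0.1772] F [ 0.4  0.4 -0.2] move cm [0.32 0.64 2.72]
[[-0.716, 0.698, 0.024], [0.698, 0.716, -0.003], [-0.02, 0.015, -1.0]]
```

View pics/w6.png

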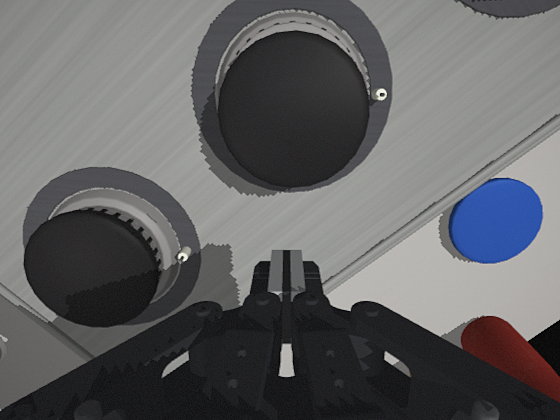

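```bash
python3 - <<'E'
from h import *
import pickle
d=pickle.load(open('w6.pkl','rb')); im=d["img"].astype(int); g=im.max(axis=2)
def fit(P):
    A=np.c_[2*P,np.ones(len(P))]; s=np.linalg.lstsq(A,(P**2).sum(1),rcond=None)[0]; return s[:2]*1000,np.sqrt(s[2]+s[0]**2+s[1]**2)*1000
m=(g<48).astype(np.uint8); n,lab,st,ce=cv2.connectedComponentsWithStats(m); i=lab[110,294]; print(st[i])
c=max(cv2.findContours((lab==i).astype(np.uint8),cv2.RETR_EXTERNAL,cv2.CHAIN_APPROX_NONE)[0],key=len)[:,0]
for z in (.101,.104): print("cap",z,fit(np.array([ray(d,(q[1],q[0]),z)[:2] for q in c])))
# ring: hand edge points via row profile
print([ (r,[int(x) for x in g[r,180:260:4]]) for r in (60,95)])
pts=[]
for r in range(15,110,8):
    row=g[r]; 
    l=next((x for x in range(292,150,-1) if row[x]>95 and x<225 and row[x-3]>95),None)
    rr=next((x for x in range(365,450) if row[x]>110 and row[x+3]>110 and not abs(r-95)<14),None)
    for x in (l,rr):
        if x: pts.append((r,x))
print(pts); P=np.array([ray(d,p,.072)[:2] for p in pts]); print(fit(P))
E
```

```text
[     0      0    560    420 163707]
cap 0.101 (array([582.54084494, -80.87637802]), np.float64(156.19581927881163))
cap 0.104 (array([581.47449738, -79.83183476]), np.float64(153.7626942012097))
[(60, [154, 151, 147, 149, 75, 85, 85, 83, 83, 82, 107, 75, 117, 113, 31, 39, 43, 42, 43, 46]), (95, [154, 153, 156, 77, 82, 84, 86, 86, 54, 95, 23, 40, 41, 41, 44, 41, 43, 44, 45, 45])]
[(15, 217), (15, 366), (23, 210), (23, 372), (31, 207), (31, 378), (39, 202), (39, 382), (47, 197), (47, 385), (55, 196), (55, 388), (63, 194), (63, 390), (71, 192), (71, 391), (79, 218), (79, 392), (87, 191), (95, 190), (103, 192)]
(array([520.92330877, -10.35768643]), np.float64(60.34214228223845))
```

```bash
python3 - <<'E'
from h import *
import pickle
d=pickle.load(open('w6.pkl','rb')); R=np.array([[-.716,.698],[.698,.716]])
ring=[(15,217),(15,366),(23,210),(23,372),(31,207),(31,378),(39,202),(39,382),(47,197),(47,385),(55,196),(55,388),(63,194),(63,390),(71,192),(71,391),(87,191),(95,190)]
def fit(P):
    A=np.c_[2*P,np.ones(len(P))]; s=np.linalg.lstsq(A,(P**2).sum(1),rcond=None)[0]; return s[:2]*1000,np.sqrt(s[2]+s[0]**2+s[1]**2)*1000
a=fit(np.array([ray(d,p,.072)[:2] for p in ring])); print(a)
g=d["img"].max(axis=2)
pts=[]
for r in range(45,150,7):
    x=294
    l=next(x for x in range(294,180,-1) if abs(int(g[r,x-2])-int(g[r,x+2]))>14 and x<260); 
    rr=next(x for x in range(330,420) if int(g[r,x+2])-int(g[r,x-2])>20); pts+=[(r,l),(r,rr)]
print(pts)
for z in (.1,.104):
    b=fit(np.array([ray(d,p,z)[:2] for p in pts])); print(b,b[0]-a[0], R.T@(b[0]-a[0]))
E
```

```text
(array([522.52771885, -12.41409971]), np.float64(61.93007541524142))
[(45, 255), (45, 336), (52, 243), (52, 344), (59, 238), (59, 351), (66, 231), (66, 355), (73, 227), (73, 359), (80, 226), (80, 362), (87, 222), (87, 364), (94, 221), (94, 366), (101, 221), (101, 376), (108, 219), (108, 367), (115, 217), (115, 368), (122, 218), (122, 366), (129, 220), (129, 365), (136, 223), (136, 363), (143, 226), (143, 359)]
(array([529.10425443, -18.57871896]), np.float64(40.91468444335489)) [ 6.57653558 -6.16461925] [-9.01170371  0.17655445]
(array([528.79393998, -18.48041926]), np.float64(40.06928151726269)) [ 6.26622113 -6.06631955] [-8.72090538  0.03033755]
```

The middle cap sits 9 mm off its axis, exactly along the tool's −x. I'll descend behind it to the height of the disc edge.

```bash
python3 -m crank '[{"wx":0,"wy":0,"wz":0,"x":0,"y":0.3,"z":0.7,"fingers":0},{"wx":0,"wy":1,"wz":0,"x":0,"y":0.3,"z":1,"fingers":0},{"wx":0,"wy":0.4,"wz":0,"x":0,"y":0,"z":1,"fingers":0},{"wx":0,"wy":0,"wz":0,"x":0,"y":0,"z":1,"fingers":0},{"wx":0,"wy":0,"wz":0,"x":0,"y":0,"z":0.8,"fingers":0},{"wx":0,"wy":0,"wz":0,"x":0,"y":0,"z":0.5,"fingers":0},{"wx":0,"wy":0,"wz":0,"x":0,"y":0,"z":0.2,"fingers":0},{"wx":0,"wy":0,"wz":0,"x":0,"y":0,"z":0,"fingers":0}]'; python3 - <<'E'
from h import *
d=bot.get_image('wrist'); cv2.imwrite('pics/w7.png',d['img'][:,:,::-1])
R=go([.523,-.0125,.121]); print(R.round(3).tolist())
E
```

```text
time_s: 14.65
ee_pos: [0.575, -0.0682, 0.1183]
orientation: [[-0.715, 0.699, 0.0], [0.699, 0.715, 0.015], [0.01, 0.011, -1.0]]
contact_force: [-0.8, -0.3, 0.5]
grip_width: 0.004
t 14.7 p [ 0.5751 -0.0682  0.1185] F [-1.1  0.2  0.3] move cm [ 7.62  0.35 -0.17]
[[-0.715, 0.699, 0.0], [0.699, 0.715, 0.015], [0.01, 0.011, -1.0]]
```

View pics/w7.png

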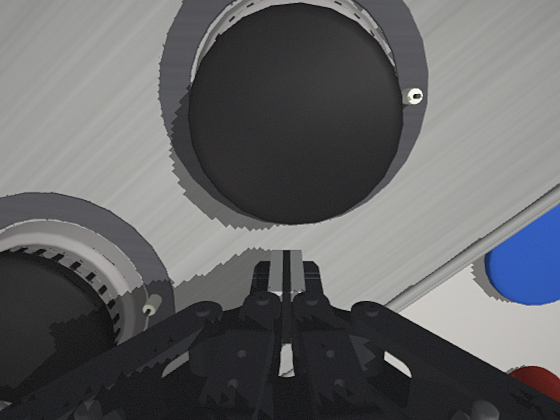

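The tips at (285, 258) stand clear behind the cap's edge, with the cap centre at about column 297. I'll correct y and z and creep to contact.

```bash
python3 -m crank '[{"wx":0,"wy":0,"wz":0,"x":0.3,"y":0.2,"z":-0.15,"fingers":0},{"wx":0,"wy":0,"wz":0,"x":0.3,"y":0.15,"z":-0.05,"fingers":0},{"wx":0,"wy":0,"wz":0,"x":0.3,"y":0,"z":0,"fingers":0},{"wx":0,"wy":0,"wz":0,"x":0.2,"y":0,"z":0,"fingers":0},{"wx":0,"wy":0,"wz":0,"x":0.15,"y":0,"z":0,"fingers":0},{"wx":0,"wy":0,"wz":0,"x":0.15,"y":0,"z":0,"fingers":0},{"wx":0,"wy":0,"wz":0,"x":0.15,"y":0,"z":0,"fingers":0},{"wx":0,"wy":0,"wz":0,"x":0.15,"y":0,"z":0,"fingers":0}]'; python3 - <<'E'
from h import *
R=go([.523,-.0125,.121])
E
```

```text
time_s: 15.5
ee_pos: [0.5665, -0.0527, 0.1236]
orientation: [[-0.716, 0.698, 0.006], [0.698, 0.716, 0.013], [0.005, 0.014, -1.0]]
contact_force: [0.0, -0.7, -0.3]
grip_width: 0.003
t 15.5 p [ 0.5665 -0.0527  0.1236] F [ 0.  -0.7 -0.3] move cm [ 5.92 -0.16  0.29]
```

```bash
python3 -m crank '[{"wx":0,"wy":0,"wz":0,"x":-0.1,"y":-0.1,"z":0.2,"fingers":0},{"wx":0,"wy":0,"wz":0,"x":0,"y":0,"z":0.1,"fingers":0},{"wx":0,"wy":0,"wz":0,"x":0.2,"y":0,"z":0,"fingers":0},{"wx":0,"wy":0,"wz":0,"x":0.15,"y":0,"z":0,"fingers":0},{"wx":0,"wy":0,"wz":0,"x":0.15,"y":0,"z":0,"fingers":0},{"wx":0,"wy":0,"wz":0,"x":0.15,"y":0,"z":0,"fingers":0},{"wx":0,"wy":0,"wz":0,"x":0.15,"y":0,"z":0,"fingers":0},{"wx":0,"wy":0,"wz":0,"x":0.15,"y":0,"z":0,"fingers":0}]'; python3 - <<'E'
from h import *
R=go([.523,-.0125,.121])
d=bot.get_image('wrist'); cv2.imwrite('pics/w8.png',d['img'][:,:,::-1])
E
```

```text
time_s: 16.3
ee_pos: [0.5594, -0.0476, 0.1201]
orientation: [[-0.716, 0.698, 0.006], [0.698, 0.716, 0.013], [0.004, 0.014, -1.0]]
contact_force: [0.9, -0.3, 0.4]
grip_width: -0.001
t 16.3 p [ 0.5594 -0.0476  0.1201] F [ 0.9 -0.3  0.4] move cm [ 5.06 -0.03 -0.07]
```

View pics/w8.png

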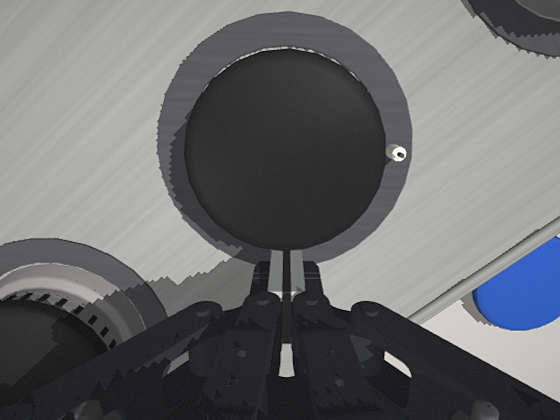

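The cap at (285, 150) now looks concentric with its ring and the force is down to about 1 N, so it has probably dropped in. I'll back off level, rise and check.

```bash
python3 -m crank '[{"wx":0,"wy":0,"wz":0,"x":-0.5,"y":0,"z":0,"fingers":0},{"wx":0,"wy":0,"wz":0,"x":-1,"y":0,"z":0,"fingers":0},{"wx":0,"wy":0,"wz":0,"x":-1,"y":0,"z":-0.5,"fingers":0},{"wx":0,"wy":0,"wz":0,"x":0,"y":0,"z":-2,"fingers":0},{"wx":0,"wy":0,"wz":0,"x":0,"y":0,"z":-2,"fingers":0},{"wx":0,"wy":0,"wz":0,"x":0,"y":0,"z":-1,"fingers":0},{"wx":0,"wy":0,"wz":0,"x":0,"y":0,"z":0,"fingers":0},{"wx":0,"wy":0,"wz":0,"x":0,"y":0,"z":0,"fingers":0}]'; python3 - <<'E'
from h import *
R=go([.537,-.026,.142])
d=bot.get_image('wrist'); cv2.imwrite('pics/w9.png',d['img'][:,:,::-1])
d=bot.get_image('side'); cv2.imwrite('pics/s9.png',cv2.resize(d['img'][150:300,190:370],None,fx=4,fy=4)[:,:,::-1])
E
```

```text
time_s: 17.15
ee_pos: [0.5802, -0.0694, 0.1774]
orientation: [[-0.715, 0.7, 0.006], [0.7, 0.714, 0.013], [0.005, 0.013, -1.0]]
contact_force: [0.5, -0.5, 0.7]
grip_width: -0.004
t 17.15 p [ 0.5802 -0.0694  0.1774] F [ 0.5 -0.5  0.7] move cm [6.1  0.03 3.57]
```

View pics/w9.png

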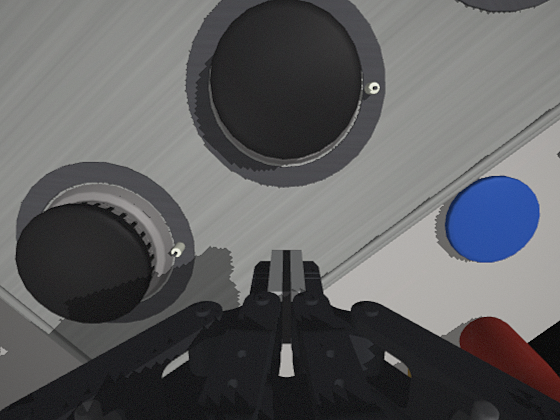

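View pics/s9.png

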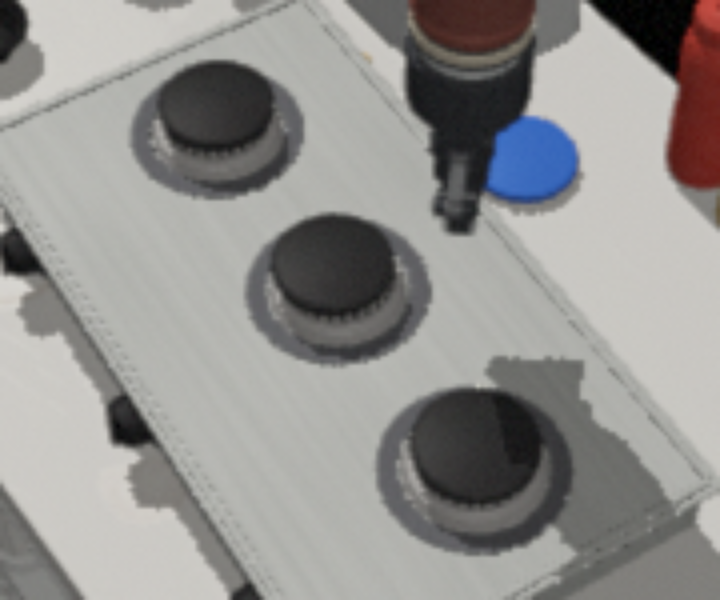

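```bash
cat > m.py <<'E'
from h import *
def fit(P):
    A=np.c_[2*P,np.ones(len(P))]; s=np.linalg.lstsq(A,(P**2).sum(1),rcond=None)[0]; return s[:2]*1000,np.sqrt(s[2]+s[0]**2+s[1]**2)*1000
def capring(d,C):
    """radial edge search round burner C: ring outer edge at z .072, cap edge at z .1"""
    g=cv2.GaussianBlur(d["img"].max(axis=2),(3,3),0).astype(float); out=[]
    for z,r0,r1,sgn in ((.072,.054,.070,35),(.098,.032,.050,18)):
        pts=[]
        for a in np.arange(0,2*np.pi,.05):
            rs=np.arange(r0,r1,.0004); pr=np.array([proj(d,(C[0]+r*np.cos(a),C[1]+r*np.sin(a),z)) for r in rs]).round().astype(int)
            if (pr<2).any() or (pr[:,0]>400).any() or (pr[:,1]>555).any(): continue
            v=g[pr[:,0],pr[:,1]]
            if z>.09:
                k=np.nonzero((v[3:]-v[:-3])>sgn)[0]
                if len(k)==0 or v[:k[0]+1].max()>60: continue
                r=rs[k[0]+1]
            else:
                k=np.argmax(v[4:]-v[:-4]); 
                if (v[4:]-v[:-4])[k]<sgn: continue
                r=rs[k+2]
            pts.append((C[0]+r*np.cos(a),C[1]+r*np.sin(a)))
        P=np.array(pts)
        for _ in range(3):
            c,R=fit(P); e=abs(np.linalg.norm(P*1000-c,axis=1)-R); P=P[e<max(1.2,2*np.median(e))]
        out.append(c); print(z,len(P),c.round(1),round(R,1))
    print("off",(out[1]-out[0]).round(1))
E
python3 - <<'E'
from m import *
import pickle
print("before");capring(pickle.load(open('w6.pkl','rb')),B["M"])
print("now");d=bot.get_image("wrist");capring(d,B["M"])
t=bot.get_image("top"); s=bot.get_image("side")
for k in "LMR": print("top",k); capring(t,B[k]); print("side",k); capring(s,B[k])
cv2.imwrite('pics/t9.png',cv2.resize(t['img'][185:265,195:385],None,fx=4,fy=4)[:,:,::-1])
E
```

```text
before
0.072 73 [522.4 -12.3] 61.7
0.098 79 [528.9 -18.6] 41.1
off [ 6.5 -6.3]
now
0.072 95 [522.5 -12.3] 61.6
0.098 106 [520.1 -10.2] 40.4
off [-2.4  2.1]
top L
0.072 84 [536.8 151.1] 61.2
0.098 92 [537.4 150.2] 39.1
off [ 0.5 -0.9]
side L
0.072 64 [537.  149.3] 62.0
0.098 64 [536.2 147. ] 40.4
off [-0.8 -2.3]
top M
0.072 52 [524.2 -13.2] 61.2
0.098 53 [522. -12.] 38.4
off [-2.1  1.1]
side M
0.072 62 [524.  -15.3] 61.5
0.098 61 [520.4 -14.7] 39.9
off [-3.5  0.6]
top R
0.072 43 [ 510.  -177.1] 61.0
0.098 41 [ 510.3 -180.1] 39.1
off [ 0.3 -3. ]
side R
0.072 45 [ 510.  -179.7] 61.0
0.098 57 [ 509.8 -179.8] 40.5
off [-0.2 -0.1]
```

View pics/t9.png

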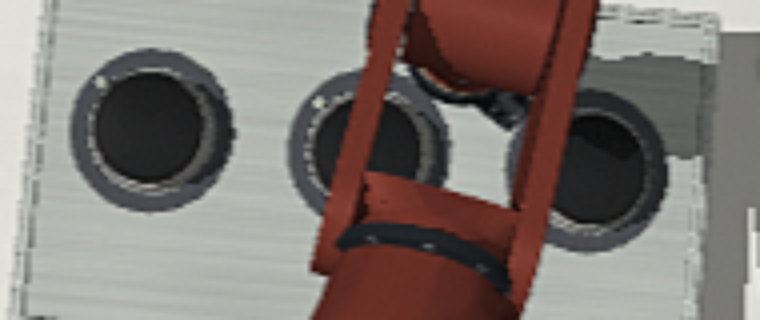

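In every camera the middle cap is 2–3.5 mm past its axis, at the far side of its play. I'll press that side (the one that would be high if it were not home), comparing with z 0.128, then nudge it back to the centre.

```bash
python3 -m crank '[{"wx":0,"wy":0,"wz":0,"x":2.5,"y":0,"z":0,"fingers":0},{"wx":0,"wy":0,"wz":0,"x":2.5,"y":0,"z":0,"fingers":0},{"wx":0,"wy":0,"wz":0,"x":2.5,"y":0,"z":0.5,"fingers":0},{"wx":0,"wy":0,"wz":0,"x":2,"y":0,"z":1,"fingers":0},{"wx":0,"wy":0,"wz":0,"x":0.5,"y":0,"z":1,"fingers":0},{"wx":0,"wy":0,"wz":0,"x":0,"y":0,"z":0.7,"fingers":0},{"wx":0,"wy":0,"wz":0,"x":0,"y":0,"z":0.2,"fingers":0},{"wx":0,"wy":0,"wz":0,"x":0,"y":0,"z":0.1,"fingers":0}]'; python3 - <<'E'
from h import *
R=go([.509,.001,.130])
E
```

```text
time_s: 18.2
ee_pos: [0.5049, 0.0029, 0.1369]
orientation: [[-0.714, 0.7, -0.0], [0.7, 0.714, 0.014], [0.01, 0.009, -1.0]]
contact_force: [-0.5, -0.1, 0.2]
grip_width: -0.001
t 18.2 p [0.5049 0.0029 0.1369] F [-0.5 -0.1  0.2] move cm [-0.43  0.14  0.69]
```

```bash
python3 -m crank '[{"wx":0,"wy":0,"wz":0,"x":-0.3,"y":0.1,"z":0.2,"fingers":0},{"wx":0,"wy":0,"wz":0,"x":-0.1,"y":0,"z":0.2,"fingers":0},{"wx":0,"wy":0,"wz":0,"x":0,"y":0,"z":0.15,"fingers":0},{"wx":0,"wy":0,"wz":0,"x":0,"y":0,"z":0.15,"fingers":0},{"wx":0,"wy":0,"wz":0,"x":0,"y":0,"z":0.15,"fingers":0},{"wx":0,"wy":0,"wz":0,"x":0,"y":0,"z":0.15,"fingers":0},{"wx":0,"wy":0,"wz":0,"x":0,"y":0,"z":0.2,"fingers":0},{"wx":0,"wy":0,"wz":0,"x":0,"y":0,"z":0.25,"fingers":0}]'
```

```text
time_s: 19.0
ee_pos: [0.5121, -0.0013, 0.128]
orientation: [[-0.713, 0.701, 0.0], [0.701, 0.713, 0.012], [0.009, 0.009, -1.0]]
contact_force: [-7.6, 1.1, 16.8]
grip_width: 0.002
```

It is firm at z 0.128, the same as the other two caps, so it is down. I'll lift off and check the centring.

```bash
python3 -m crank '[{"wx":0,"wy":0,"wz":0,"x":0,"y":0,"z":-1,"fingers":0},{"wx":0,"wy":0,"wz":0,"x":0,"y":0,"z":-2,"fingers":0},{"wx":0,"wy":0,"wz":0,"x":-2.5,"y":0,"z":-1.5,"fingers":0},{"wx":0,"wy":0,"wz":0,"x":-3,"y":0,"z":0,"fingers":0},{"wx":0,"wy":0,"wz":0,"x":-3,"y":0,"z":0,"fingers":0},{"wx":0,"wy":0,"wz":0,"x":-1,"y":0,"z":0,"fingers":0},{"wx":0,"wy":0,"wz":0,"x":0,"y":0,"z":0,"fingers":0},{"wx":0,"wy":0,"wz":0,"x":0,"y":0,"z":0,"fingers":0}]'; python3 - <<'E'
from m import *
d=bot.get_image("wrist");capring(d,B["M"]); cv2.imwrite('pics/w10.png',d['img'][:,:,::-1])
s=bot.get_image("side"); capring(s,B["M"])
R=go([.4845,.026,.142])
E
```

```text
time_s: 19.8
ee_pos: [0.5818, -0.069, 0.1766]
orientation: [[-0.715, 0.699, 0.003], [0.699, 0.715, 0.013], [0.007, 0.011, -1.0]]
contact_force: [-0.0, 0.5, 0.7]
grip_width: 0.001
0.072 93 [522.4 -12.2] 61.6
0.098 99 [520.  -10.2] 40.4
off [-2.3  2.1]
0.072 62 [524.  -15.4] 61.5
0.098 55 [520.4 -14.8] 39.8
off [-3.5  0.5]
t 19.9 p [ 0.5814 -0.0687  0.1764] F [ 0.1 -0.1  0.3] move cm [13.52 -0.04  3.54]
```

View pics/w10.png

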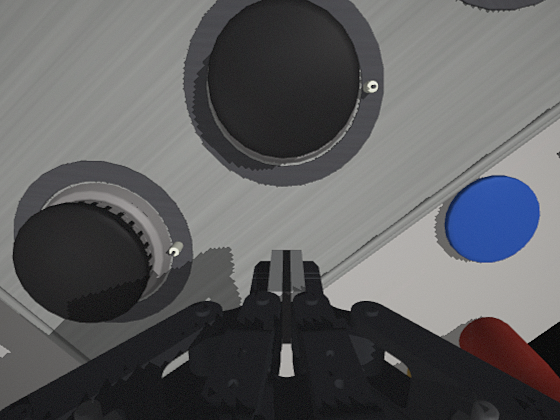

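The cap is still about 3.1 mm to the far side, the limit of its play. I'll give it a gentle level nudge back from the opposite side, starting from above and beyond it.

```bash
python3 -m crank '[{"wx":0,"wy":0,"wz":0,"x":3,"y":0,"z":0,"fingers":0},{"wx":0,"wy":0,"wz":0,"x":3.5,"y":0,"z":0,"fingers":0},{"wx":0,"wy":0,"wz":0,"x":3.5,"y":0,"z":0,"fingers":0},{"wx":0,"wy":0,"wz":0,"x":3,"y":0,"z":0,"fingers":0},{"wx":0,"wy":0,"wz":0,"x":1.5,"y":0,"z":0,"fingers":0},{"wx":0,"wy":0,"wz":0,"x":0,"y":0,"z":0.5,"fingers":0},{"wx":0,"wy":0,"wz":0,"x":0,"y":0,"z":0.5,"fingers":0},{"wx":0,"wy":0,"wz":0,"x":0,"y":0,"z":0,"fingers":0}]'; python3 - <<'E'
from h import *
R=go([.4746,.0343,.121]); print(R.round(3).tolist())
E
```

```text
time_s: 20.7
ee_pos: [0.4699, 0.0388, 0.1649]
orientation: [[-0.718, 0.696, 0.001], [0.696, 0.718, 0.013], [0.008, 0.01, -1.0]]
contact_force: [0.4, -0.8, -0.7]
grip_width: -0.002
t 20.7 p [0.4699 0.0388 0.1649] F [ 0.4 -0.8 -0.7] move cm [-0.69 -0.04  4.38]
[[-0.718, 0.696, 0.001], [0.696, 0.718, 0.013], [0.008, 0.01, -1.0]]
```

```bash
python3 -m crank '[{"wx":0,"wy":0,"wz":0,"x":0,"y":0,"z":1,"fingers":0},{"wx":0,"wy":0,"wz":0,"x":0,"y":0,"z":1,"fingers":0},{"wx":0,"wy":0,"wz":0,"x":0,"y":0,"z":1,"fingers":0},{"wx":0,"wy":0,"wz":0,"x":0,"y":0,"z":0.7,"fingers":0},{"wx":0,"wy":0,"wz":0,"x":0,"y":0,"z":0.3,"fingers":0},{"wx":0,"wy":0,"wz":0,"x":0,"y":0,"z":0,"fingers":0},{"wx":0,"wy":0,"wz":0,"x":0,"y":0,"z":0,"fingers":0},{"wx":0,"wy":0,"wz":0,"x":0,"y":0,"z":0,"fingers":0}]'; python3 - <<'E'
from h import *
R=go([.5225,-.0125,.121])
E
```

```text
time_s: 21.5
ee_pos: [0.472, 0.0369, 0.12]
orientation: [[-0.715, 0.699, -0.001], [0.699, 0.715, 0.012], [0.009, 0.008, -1.0]]
contact_force: [0.4, -0.6, 0.7]
grip_width: -0.003
t 21.5 p [0.472  0.0369 0.12  ] F [ 0.4 -0.6  0.7] move cm [-7.06 -0.01 -0.16]
```

```bash
python3 -m crank '[{"wx":0,"wy":0,"wz":0,"x":-0.3,"y":0,"z":0,"fingers":0},{"wx":0,"wy":0,"wz":0,"x":-0.3,"y":0,"z":0,"fingers":0},{"wx":0,"wy":0,"wz":0,"x":-0.3,"y":0,"z":0,"fingers":0},{"wx":0,"wy":0,"wz":0,"x":-0.15,"y":0,"z":0,"fingers":0},{"wx":0,"wy":0,"wz":0,"x":-0.1,"y":0,"z":0,"fingers":0},{"wx":0,"wy":0,"wz":0,"x":0,"y":0,"z":0,"fingers":0},{"wx":0,"wy":0,"wz":0,"x":0,"y":0,"z":0,"fingers":0},{"wx":0,"wy":0,"wz":0,"x":0,"y":0,"z":0,"fingers":0}]'; python3 - <<'E'
from h import *
R=go([.5225,-.0125,.121])
d=bot.get_image('wrist'); cv2.imwrite('pics/w11.png',d['img'][:,:,::-1])
E
```

```text
time_s: 22.3
ee_pos: [0.4825, 0.028, 0.1217]
orientation: [[-0.715, 0.699, 0.003], [0.699, 0.715, 0.012], [0.006, 0.011, -1.0]]
contact_force: [0.4, -0.4, 0.9]
grip_width: -0.001
t 22.3 p [0.4825 0.028  0.1217] F [ 0.4 -0.4  0.9] move cm [-5.69 -0.1   0.03]
```

View pics/w11.png

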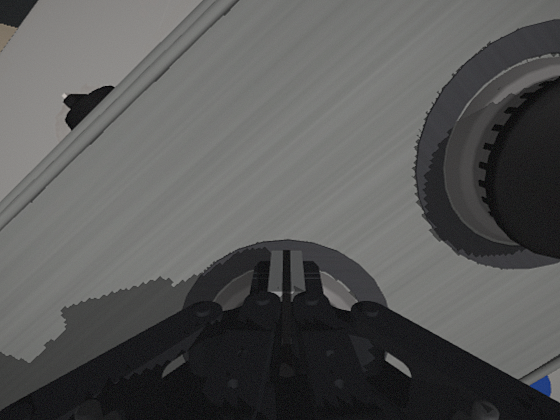

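The wrist camera can't see the cap from here because the fingers cover it. I'll make small steps and measure the cap in the side view.

```bash
python3 -m crank '[{"wx":0,"wy":0,"wz":0,"x":-0.1,"y":-0.05,"z":0,"fingers":0},{"wx":0,"wy":0,"wz":0,"x":-0.1,"y":-0.05,"z":0,"fingers":0},{"wx":0,"wy":0,"wz":0,"x":-0.1,"y":0,"z":0,"fingers":0},{"wx":0,"wy":0,"wz":0,"x":0,"y":0,"z":0,"fingers":0},{"wx":0,"wy":0,"wz":0,"x":0,"y":0,"z":0,"fingers":0},{"wx":0,"wy":0,"wz":0,"x":0,"y":0,"z":0,"fingers":0},{"wx":0,"wy":0,"wz":0,"x":0,"y":0,"z":0,"fingers":0},{"wx":0,"wy":0,"wz":0,"x":0,"y":0,"z":0,"fingers":0}]'; python3 - <<'E'
from m import *
R=go([.5225,-.0125,.121])
s=bot.get_image("side"); capring(s,B["M"])
cv2.imwrite('pics/s12.png',cv2.resize(s['img'][150:300,190:370],None,fx=4,fy=4)[:,:,::-1])
E
```

```text
time_s: 23.15
ee_pos: [0.4838, 0.025, 0.1215]
orientation: [[-0.716, 0.698, 0.003], [0.698, 0.716, 0.012], [0.007, 0.011, -1.0]]
contact_force: [-0.3, -0.1, -0.5]
grip_width: -0.003
t 23.15 p [0.4838 0.025  0.1215] F [-0.3 -0.1 -0.5] move cm [-5.39  0.02  0.01]
0.072 46 [524.2 -15.5] 61.2
0.098 78 [521.4 -15.1] 39.5
off [-2.8  0.4]
```

View pics/s12.png

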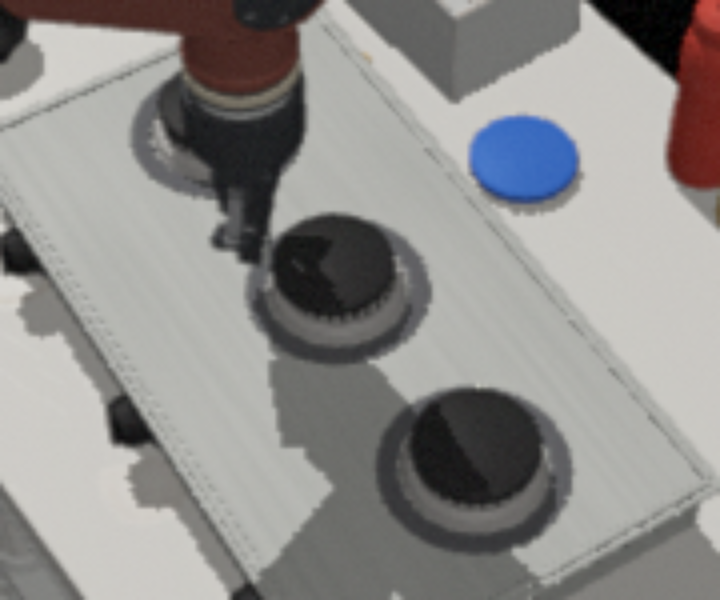

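```bash
python3 -m crank '[{"wx":0,"wy":0,"wz":0,"x":-0.1,"y":0,"z":0,"fingers":0},{"wx":0,"wy":0,"wz":0,"x":-0.1,"y":0,"z":0,"fingers":0},{"wx":0,"wy":0,"wz":0,"x":-0.05,"y":0,"z":0,"fingers":0},{"wx":0,"wy":0,"wz":0,"x":0,"y":0,"z":0,"fingers":0},{"wx":0,"wy":0,"wz":0,"x":0,"y":0,"z":0,"fingers":0},{"wx":0,"wy":0,"wz":0,"x":0,"y":0,"z":0,"fingers":0},{"wx":0,"wy":0,"wz":0,"x":0,"y":0,"z":0,"fingers":0},{"wx":0,"wy":0,"wz":0,"x":0,"y":0,"z":0,"fingers":0}]'; python3 - <<'E'
from m import *
R=go([.5225,-.0125,.121])
s=bot.get_image("side"); capring(s,B["M"])
E
```

```text
time_s: 24.0
ee_pos: [0.4847, 0.024, 0.1213]
orientation: [[-0.716, 0.699, 0.0], [0.698, 0.716, 0.014], [0.01, 0.01, -1.0]]
contact_force: [-1.5, 1.4, 0.9]
grip_width: 0.001
t 24.0 p [0.4847 0.024  0.1213] F [-1.5  1.4  0.9] move cm [-5.25  0.03 -0.02]
0.072 48 [524.  -15.4] 61.5
0.098 78 [522.2 -15.9] 39.7
off [-1.9 -0.5]
```

The cap moved about 1.9 mm back towards the axis. I'll back off and check.

```bash
python3 -m crank '[{"wx":0,"wy":0,"wz":0,"x":0.5,"y":0,"z":0,"fingers":0},{"wx":0,"wy":0,"wz":0,"x":1,"y":0,"z":0,"fingers":0},{"wx":0,"wy":0,"wz":0,"x":0.5,"y":0,"z":-1,"fingers":0},{"wx":0,"wy":0,"wz":0,"x":0,"y":0,"z":-3,"fingers":0},{"wx":0,"wy":0,"wz":0,"x":-3,"y":0,"z":-2,"fingers":0},{"wx":0,"wy":0,"wz":0,"x":-4,"y":0,"z":0,"fingers":0},{"wx":0,"wy":0,"wz":0,"x":-4,"y":0,"z":0,"fingers":0},{"wx":0,"wy":0,"wz":0,"x":-4,"y":0,"z":0,"fingers":0}]'; python3 - <<'E'
from m import *
go([.58,-.07,.18])
d=bot.get_image("wrist");capring(d,B["M"]); cv2.imwrite('pics/w13.png',d['img'][:,:,::-1])
s=bot.get_image("side"); capring(s,B["M"]);cv2.imwrite('pics/s13.png',s['img'][:,:,::-1])
E
```

```text
time_s: 24.85
ee_pos: [0.5754, -0.0642, 0.185]
orientation: [[-0.722, 0.692, 0.001], [0.692, 0.722, 0.013], [0.008, 0.01, -1.0]]
contact_force: [0.3, 0.9, 0.2]
grip_width: -0.003
t 24.85 p [ 0.5754 -0.0642  0.185 ] F [0.3 0.9 0.2] move cm [-0.74 -0.11  0.49]
0.072 103 [522.4 -12.2] 61.6
0.098 125 [520.6 -10.7] 40.4
off [-1.8  1.5]
0.072 64 [524.  -15.4] 61.5
0.098 51 [521.2 -15.5] 39.8
off [-2.8 -0.2]
```

View pics/w13.png

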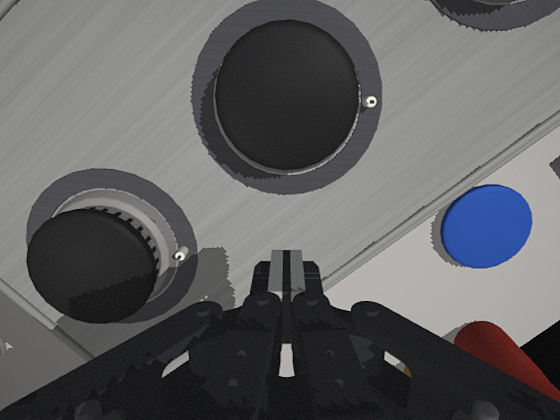

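View pics/s13.png

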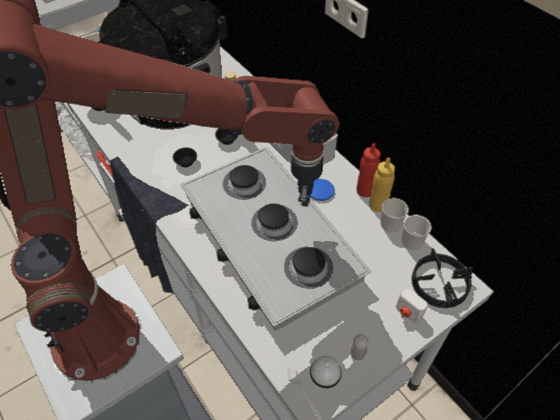

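The middle cap now lies flat, about 2.3 mm off its axis and so inside its 3 mm play. In the side view the bell (326, 370), the salt (360, 347) and the bowls are where they were, and the gripper is clear. Handing in.

```bash
python3 -c "
from rig import bot
print(bot.state()['time_s'],bot.close_job())"
```

```text
the job is handed in; nothing more can be done
24.95 None
```

The unseated cap was the middle one. It is now down in its burner and the job is handed in at 24.95 s; the hand-in gave no verdict.

- **Finding it:** I pressed left, middle, right with the shut fingertips, at about 16–19 N each. The left and right caps stopped firm with the TCP at z = 0.128 m. The middle one stopped 4 mm higher at its high side, and after release it was back in its tilted rest.
- **Seating it:** Only after all three presses did I push the middle cap level from its high side, through about 9 mm, until it dropped in. A check press of about 17 N on the opposite side then met it firm at 0.128 m, like the other two. It lay at the edge of its play, about 3.1 mm off the axis, so I nudged it back a little.
- **Last checks:** After the nudge, the wrist camera gave the middle cap as 2.3 mm off its axis and the side camera 2.8 mm, both within the 3 mm limit. The side camera's readings disagree with the wrist's by 1–2 mm, so the margin is small. I did not press the cap again after the nudge; it looked flat in the pictures.
- **The rest:** The other two caps, the salt shaker, the bell and the bowls stood unchanged in the last side view. The gripper was touching nothing.

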